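# Nest the two pencil cups and hold the stack up level

## Task

Tidy the two empty metal pencil cups: set the cup that stands on the bare desk fully home into the mouth of the cup on the cork coaster while that one still stands there, so that they make one straight stack. Then lift the whole stack by at least 12 cm off the coaster and finish while holding it there in the gripper, upright, level and still; do not put it down. Leave the jar, abacus, pen rack and compass where they are, and let neither cup topple.

Things in the scene. Friction and masses are not known exactly. Their poses are not given: they have to be found in the camera images.
- cup_low: Aluminium stacking tumbler, open top, 80 mm tall, about 0.11 kg. Foot tapers outward from 36 mm diameter at the base to 52 mm at 56 mm height; there a flat shoulder steps out to a 61 mm wide collar; the top 8 mm (72 to 80 mm) is a thick rim 64 mm across, the part to grip (mouth 57 mm). Stands upright on the coaster near its middle. Origin: centre of its underside; z up its axis.
- cup_up: Same shape as cup_low; starts upright on the bare desk (z = 0). Fully home in cup_low its shoulder rests on cup_low's rim, its origin is 24 mm above cup_low's (about 2 mm play all round) and its collar and rim stand out above; the stack is 104 mm tall, rims at 72-80 and 96-104 mm above cup_low's base. Origin: centre of its underside; z up its axis.
- coaster: square cork coaster, 100 x 100 x 8 mm, fixed to the desk. Origin: centre of its underside, on the desk (z = 0); its top is at 8 mm.
- jar: small glass jar with a red screw lid, 56 mm diameter, 75 mm tall, loose on the desk; bystander. Origin: centre of its underside.
- abacus: green plastic abacus lying flat, 122 (x) x 200 (y) x 18 mm, loose; bystander. Origin: centre of its underside.
- pen_rack: slotted black pen rack with two grey mechanical pencils lying in its slots (all one piece), 150 (x) x 100 (y) x 42 mm, loose; bystander. Origin: centre of its underside.
- compass: steel drawing compass lying flat, about 155 (x) x 55 (y) x 9 mm, loose; bystander. Origin: on its underside, near the middle of its length.
Things that resemble listed ones, but are neither listed nor needed, are in the scene too. Of the things that look like the coaster, the smallest one is meant.

How it is judged:
By the outcome, as a careful person would: the job done as asked, in the order asked, and still so for the second after the job is handed in, while the arm keeps its last pose, push and grip.
It also fails if it takes over 51 s, if anything falls off the work surface, if the arm or the gripper's body presses on something with over 40 N, if the wrist force passes 120 N, or if a joint passes its speed limit or range.

## Robot

A 7-joint arm with a two-finger parallel gripper is mounted at the origin on the work surface. World frame = base frame: x ahead of the robot, y to its left, z up, the work surface at z = 0. Lengths are in m, angles in rad, forces in N, time in s.
With the tool pointing down it reaches from about 0.425 to 0.875 m from the base axis. Payload 4.7 kg.
Tool frame: the origin (TCP) lies on the centre line of the jaws, within the pads' length; the fingertips stand 22 mm ahead of it and the grasp point (between the pads) lies 3 mm ahead of it (ctrl.tcp_to_tips is the z of the fingertips in the tool frame, in m); z points along the fingers, y is the direction in which the jaws open and shut (so a half turn about z gives the same grasp; the last joint's range is limited). The gripper opens to 87 mm and grips with 3 to 60 N. Pads are 19 mm wide; open, the fingers measure 117 mm over their backs; the gripper's body (75 mm by 190 mm) begins 51 mm behind the grasp point.
Start: joints at [-1.147, 0.321, -0.07, 1.45, 0.023, 1.371, -0.057], TCP at [0.259, 0.596, 0.218] pointing down, gripper open.
Joint ranges: [-2.86, 2.86], [-0.3, 2.09], [-1.38, 1.24], [0.06, 2.45], [-1.56, 4.7], [0.09, 2.05], [-2.69, 2.69]. Speed limits (rad/s): [2.57, 2.57, 3.14, 3.14, 3.14, 3.14, 3.14].

## Interface

Orientations are given as a rotation vector (axis times angle).
In Python, from bench import ctrl, cams gives the robot as it stands.
- The arm moves only by the tool move_arm, never from a script. Its argument "deltas" is a list of rows, each an object with "linear": the shift along the tool's x, y, z as a fraction of full scale, a list of three; "turn": the turn, a rotation vector about the tool's x, y, z as a fraction of full scale, a list of three; "claw": the closure, from 0 (fully open) to 1 (shut). In form: [{"linear": [tx, ty, tz], "turn": [wx, wy, wz], "claw": claw}, ...]. A call has 1 to 20 rows; each row shifts and turns the commanded pose from where the row before left it, along the tool's axes as they then stand; what a row does not reach is not made up. Full scale, the value 1, is 0.03 m for a shift and 4 degrees for a turn. A row lasts 1/12 s, in which the tool goes at most 41.7 mm and 7.16 degrees, less where a joint would pass 70% of its speed; a pose out of reach is approached as far as the arm can. A call with a number of a shift or a turn outside -1 to 1 is refused whole. A call with a gripper value outside its range is refused whole. The fingers move at their own pace and stop on an object; "grip_force" is the grip in N (left out, the last holds). Time passes only in rows, so rows that do not move let the fingers close. It gives the time, the measured TCP pose, the force and the opening at its end, in the units of the state.
- ctrl.get_state(): the state, without advancing time (a new reading comes with each control period).
- cams.get_image(name): name is "scene" or "side" or "wrist"; returns a dict with "image" (420x560x3 uint8, red, green, blue), "K" (3x3 intrinsics, pixels), "world_from_camera" (4x4, takes a point from camera to world coordinates); the wrist camera has in their place "tool_from_camera" (4x4, takes a point from camera to tool coordinates, whose origin is the TCP and whose axes are the flange's). Camera axes: x right, y down, z forward; pixel columns grow to the right and rows downward; lengths in m; the calibration is good to about 2 mm. The wrist camera is an equidistant fisheye: a pixel r from the principal point sees the ray r / f radians off the axis. A picture is of the moment at which its call begins: read the wrist's pose just before it. There is no depth.
- ctrl.close_job(): hands the job in, once; it reports no verdict.
The state is a dict: "time": time; "joint_positions": joint angles; "qd": joint speeds; "joint_torque": joint torques, N m; "position": TCP position; "tool_rot": TCP orientation; "ft_force": force on the tool from outside, world axes, zero at the start; "torque": the same for the moment, N m; "grip_width": opening from 0.0 (shut) to 1.0 (fully open).
Only numpy, scipy, OpenCV 4.12 (cv2) and the standard library are available. Lean on these libraries where they do the work, as an engineer would, in place of code of your own. Each camera call takes 0.05 s, during which the arm holds its last target. There are 200 camera calls.

## Working session

There is one attempt and no reset: what is moved stays moved. The work goes in short steps, Python scripts to look and compute and a tool call to move; the robot and the scene stay as the last step left them, time stands still between calls to the robot, and variables do not carry over. Pictures are saved under pics/ and viewed, about 8 in all and at most 12, crops included, and the job is handed in when it is done.

Besides the shell and the picture viewer there is one more tool, called after "Emit:" in YAML: its name, and indented under it one key for each argument. move_arm: Moves the arm, as the interface text tells. Shift numbers are shares of 0.03 m and turn numbers shares of 4 degrees, none past 1 either way. Its arguments: {"type":"object","properties":{"deltas":{"type":"array"},"grip_force":{"type":"number"}},"required":["deltas"]}

```bash
ls; mkdir -p pics; cat > h.py <<'E'
import numpy as np, cv2
from bench import ctrl, cams
from scipy.spatial.transform import Rotation as R
def grab(n,fn=None):
    s=ctrl.get_state(); d=cams.get_image(n)
    if fn: cv2.imwrite('pics/'+fn,d['image'][:,:,::-1])
    return s,d
def ray(s,d,uv):
    K=d['K']; x=(uv[0]-K[0,2])/K[0,0]; y=(uv[1]-K[1,2])/K[1,1]
    if 'world_from_camera' in d:
        T=d['world_from_camera']; v=np.array([x,y,1])
    else:
        r=np.hypot(x,y); v=np.array([np.sin(r)*x/max(r,1e-9),np.sin(r)*y/max(r,1e-9),np.cos(r)])
        W=np.eye(4); W[:3,:3]=R.from_rotvec(s['tool_rot']).as_matrix(); W[:3,3]=s['position']
        T=W@d['tool_from_camera']
    v=T[:3,:3]@v
    return T[:3,3],v/np.linalg.norm(v)
def onz(s,d,uv,z):
    o,v=ray(s,d,uv); return o+v*(z-o[2])/v[2]
E
python3 - <<'E'
from h import *
a=[grab(n)[1] for n in('scene','side','wrist')]
cv2.imwrite('pics/a.png',a[0]['image'][:,:,::-1]);cv2.imwrite('pics/b.png',a[1]['image'][:,:,::-1]);cv2.imwrite('pics/c.png',a[2]['image'][:,:,::-1])
np.set_printoptions(precision=3,suppress=True)
for d in a: print(d['K'],d.get('world_from_camera',d.get('tool_from_camera')))
s=ctrl.get_state();print(s)
print(R.from_rotvec(s['tool_rot']).as_matrix())
E
```

```text
pics
[[414.552   0.    272.997]
 [  0.    414.552 210.149]
 [  0.      0.      1.   ]] [[-0.795  0.525 -0.305  0.844]
 [ 0.607  0.676 -0.418  0.471]
 [-0.013 -0.517 -0.856  1.028]
 [ 0.     0.     0.     1.   ]]
[[469.8     0.    280.973]
 [  0.    469.8   202.105]
 [  0.      0.      1.   ]] [[ 0.86  -0.401  0.315  0.109]
 [-0.51  -0.659  0.553 -0.672]
 [-0.014 -0.636 -0.771  1.   ]
 [ 0.     0.     0.     1.   ]]
[[325.192   0.    281.598]
 [  0.    325.192 206.347]
 [  0.      0.      1.   ]] [[ 0.    -0.959 -0.285  0.079]
 [ 1.    -0.     0.002  0.   ]
 [-0.002 -0.285  0.959 -0.167]
 [ 0.     0.     0.     1.   ]]
{'time': 0.15, 'joint_positions': array([-1.147,  0.322, -0.07 ,  1.451,  0.023,  1.371, -0.057]), 'qd': array([ 0.001, -0.001, -0.001, -0.003, -0.   , -0.002, -0.001]), 'joint_torque': array([  0.001, -49.18 ,  -0.404, -31.288,  -0.064,   0.04 ,   0.   ]), 'position': array([0.259, 0.596, 0.217]), 'tool_rot': array([-0.639, -3.076,  0.002]), 'ft_force': array([0.45 , 0.156, 0.598]), 'torque': array([0.014, 0.017, 0.008]), 'grip_width': 0.9972256443451981}
[[-0.917  0.398 -0.001]
 [ 0.398  0.917 -0.001]
 [-0.    -0.002 -1.   ]]
```

View pics/a.png

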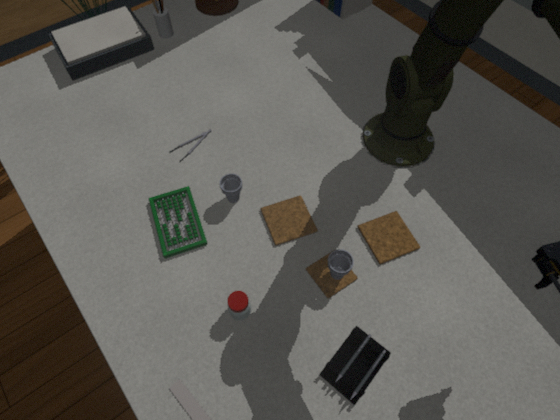

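View pics/b.png

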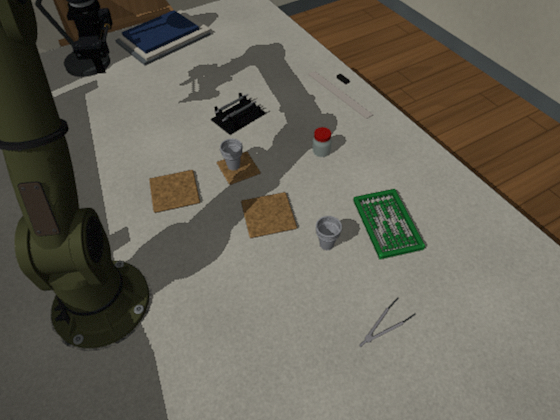

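The scene view shows the cups at (231,186), on bare desk, and (340,262), on a coaster. In the side view they are at (328,230) and (231,150).

Things that could be mistaken for the ones I want:
- **cup_up:** the bare-desk cup at scene (231,186), or the pen holder far back at (164,22).
- **Coaster:** cork squares at (288,220), (388,237) and (331,275). The last looks smallest and carries cup_low.

I'll check this choice in close crops.

```bash
python3 - <<'E'
from h import *
a=cv2.imread('pics/a.png');b=cv2.imread('pics/b.png')
f=lambda im,u,v:cv2.resize(im[v-25:v+25,u-33:u+33],(396,300),interpolation=cv2.INTER_CUBIC)
cv2.imwrite('pics/d.png',np.vstack([np.hstack([f(a,231,186),f(a,340,265)]),np.hstack([f(b,328,230),f(b,233,155)])]))
# coaster sizes
for n in('scene','side'):
    s,d=grab(n); hsv=cv2.cvtColor(d['image'],cv2.COLOR_RGB2HSV)
    m=cv2.inRange(hsv,(8,90,40),(22,255,255)); m=cv2.morphologyEx(m,cv2.MORPH_OPEN,np.ones((3,3)))
    for c in cv2.findContours(m,cv2.RETR_EXTERNAL,cv2.CHAIN_APPROX_NONE)[0]:
        if 300<cv2.contourArea(c)<5000:
            p=np.array([onz(s,d,q[0],.008)[:2] for q in c],np.float32)
            r=cv2.minAreaRect(p)
            if max(r[1])<.2: print(n,c.mean((0,1)).round(),np.round(r[0],4),np.round(r[1],4),round(r[2],1))
E
```

```text
scene [ 95. 405.] [1.1131 0.1425] [0.1313 0.0778] 0.7
scene [330. 277.] [0.477  0.2196] [0.0973 0.0976] 85.8
scene [388. 237.] [0.2813 0.2342] [0.1262 0.1265] 74.6
scene [288. 220.] [0.4651 0.0222] [0.1259 0.1253] 72.7
scene [550. 112.] [-0.4832  0.2364] [0.0856 0.1006] 1.5
scene [494.  74.] [-0.4836  0.0027] [0.0849 0.1883] 0.3
scene [409.  19.] [-0.4842 -0.3948] [0.1551 0.0833] 89.7
side [268. 215.] [0.4639 0.022 ] [0.1294 0.1269] 73.2
side [174. 191.] [0.2799 0.2328] [0.1296 0.1262] 74.7
side [238. 168.] [0.4748 0.2174] [0.1    0.0983] 85.5
```

View pics/d.png

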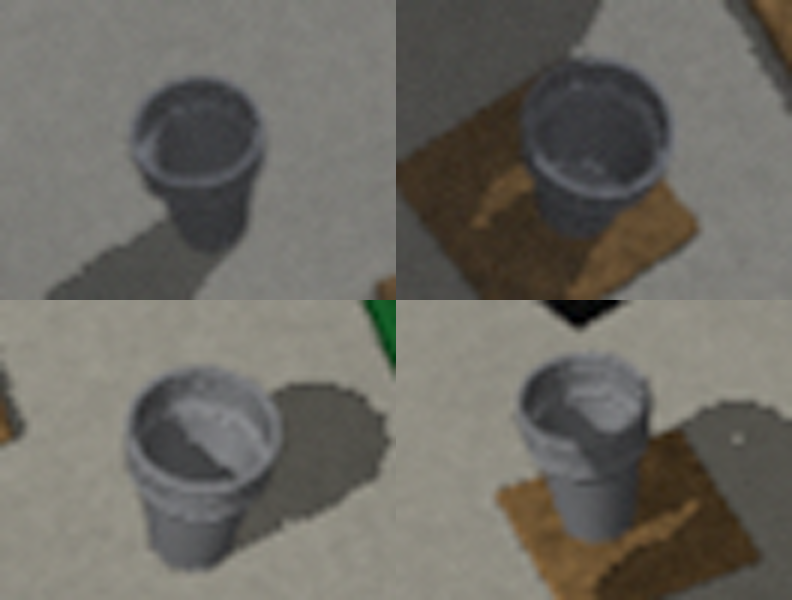

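The crops confirm the choice. The small coaster is 98 mm across at (0.476, 0.2185) and carries a cup; the other two measure about 126 mm. Next I'll triangulate the rim centres.

```bash
cat >> h.py <<'E'
def tri(rays):
    A=sum(np.eye(3)-np.outer(v,v) for o,v in rays); b=sum((np.eye(3)-np.outer(v,v))@o for o,v in rays)
    p=np.linalg.solve(A,b); return p,[np.linalg.norm((np.eye(3)-np.outer(v,v))@(p-o)) for o,v in rays]
E
python3 - <<'E'
from h import *
sa,a=grab('scene');sb,b=grab('side')
for n,p,q in(('up',(230.9,182.4),(328.6,225.9)),('low',(340.1,260.6),(230.9,147.3))):
    print(n,tri([ray(sa,a,p),ray(sb,b,q)]))
# jar lid, abacus, rack
for n,s,d in(('scene',sa,a),('side',sb,b)):
    hsv=cv2.cvtColor(d['image'],cv2.COLOR_RGB2HSV)
    for k,lo,hi,z in(('lid',(0,150,60),(6,255,255),.075),('abacus',(50,100,40),(80,255,255),.018)):
        m=cv2.inRange(hsv,lo,hi); c=max(cv2.findContours(m,0,2)[0],key=cv2.contourArea)
        r=cv2.minAreaRect(np.array([onz(s,d,t[0],z)[:2] for t in c],np.float32)); print(n,k,np.round(r[0],3),np.round(r[1],3),r[2])
print(onz(sa,a,(353,365),.04),onz(sb,b,(238,113),.04))
E
```

```text
up (array([ 0.5450774 , -0.13719316,  0.07962405]), [np.float64(0.0010761013929752033), np.float64(0.0010761013929751772)])
low (array([0.46523259, 0.22748607, 0.08431582]), [np.float64(0.0002260316562715915), np.float64(0.00022603165627152718)])
scene lid [0.724 0.153] [0.046 0.045] 71.41329193115234
scene abacus [ 0.719 -0.164] [0.202 0.119] 72.9836654663086
side lid [0.719 0.148] [0.06  0.046] 56.77027893066406
side abacus [ 0.714 -0.169] [0.204 0.124] 73.2325439453125
[0.59799703 0.42536835 0.04      ] [0.57130388 0.39804382 0.04      ]
```

Emit:
move_arm:
  deltas:
    - {"linear": [-0.7,-0.533,0],"turn": [0,0,0],"claw": 0}
    - {"linear": [-0.7,-0.533,0],"turn": [0,0,0],"claw": 0}
    - {"linear": [-0.7,-0.533,0],"turn": [0,0,0],"claw": 0}
    - {"linear": [-0.7,-0.533,0],"turn": [0,0,0],"claw": 0}
    - {"linear": [-0.7,-0.533,0],"turn": [0,0,0],"claw": 0}
    - {"linear": [-0.7,-0.533,0],"turn": [0,0,0],"claw": 0}
    - {"linear": [-0.7,-0.533,0],"turn": [0,0,0],"claw": 0}
    - {"linear": [-0.7,-0.533,0],"turn": [0,0,0],"claw": 0}
    - {"linear": [-0.7,-0.533,0],"turn": [0,0,0],"claw": 0}
    - {"linear": [-0.7,-0.533,0],"turn": [0,0,0],"claw": 0}
    - {"linear": [-0.7,-0.533,0],"turn": [0,0,0],"claw": 0}
    - {"linear": [-0.7,-0.533,0],"turn": [0,0,0],"claw": 0}
    - {"linear": [-0.7,-0.533,0],"turn": [0,0,0],"claw": 0}
    - {"linear": [-0.7,-0.533,0],"turn": [0,0,0],"claw": 0}
    - {"linear": [-0.7,-0.533,0],"turn": [0,0,0],"claw": 0}
    - {"linear": [-0.7,-0.533,0],"turn": [0,0,0],"claw": 0}
    - {"linear": [0,0,0],"turn": [0,0,0],"claw": 0}
    - {"linear": [0,0,0],"turn": [0,0,0],"claw": 0}

```text
time: 1.85
position: [0.466, 0.2261, 0.2181]
tool_rot: [0.645, 3.074, 0.001]
ft_force: [-0.4, 0.4, 0.1]
grip_width: 1.0
```

```bash
python3 - <<'E'
from h import *
import pickle
s,d=grab('wrist','w1.png'); pickle.dump((s,d),open('w1.pkl','wb')); print(s['position'],s['tool_rot'],s['ft_force'])
E
```

```text
[0.46604163 0.22611089 0.21808259] [6.44947928e-01 3.07436972e+00 6.18593984e-04] [-0.35431456  0.4402055   0.08588301]
```

View pics/w1.png

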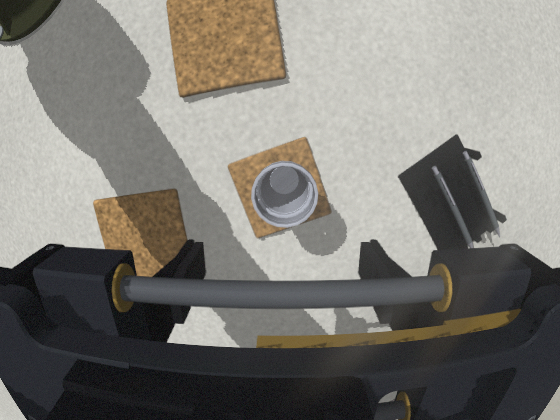

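The wrist view shows cup_low on the small coaster, rim centred near (284,194) and about 66 px across. I'll fit the rim.

```bash
cat >> h.py <<'E'
def rim(s,d,guess,fn=None,h=45,rr=(26,44)):
    """outer rim centre pixel + world circle size on plane z=1 ratio"""
    im=d['image'].astype(float); sat=im[:,:,2]-im[:,:,0]   # blueness
    x0,y0=int(guess[0]-h),int(guess[1]-h)
    m=(cv2.GaussianBlur(sat,(3,3),0)>6).astype(np.uint8)[y0:y0+2*h,x0:x0+2*h]
    m=cv2.morphologyEx(m,cv2.MORPH_OPEN,np.ones((2,2),np.uint8))
    c=max(cv2.findContours(m,0,cv2.CHAIN_APPROX_NONE)[0],key=cv2.contourArea)
    e=cv2.fitEllipse(cv2.convexHull(c)); 
    if fn:
        v=d['image'][y0:y0+2*h,x0:x0+2*h,::-1].copy(); v=cv2.resize(v,None,fx=4,fy=4)
        cv2.drawContours(v,[c*4+2],-1,(0,255,0),1)
        cv2.ellipse(v,((e[0][0]*4+2,e[0][1]*4+2),(e[1][0]*4,e[1][1]*4),e[2]),(0,0,255),1)
        cv2.imwrite('pics/'+fn,v)
    pts=cv2.ellipse2Poly((0,0),(1000,1000),0,0,360,10)/1000.
    t=np.radians(e[2]); Q=np.array([[np.cos(t),-np.sin(t)],[np.sin(t),np.cos(t)]])
    P=(pts*np.array(e[1])/2)@Q.T+np.array(e[0])+[x0,y0]
    return np.array(e[0])+[x0,y0],e[1],P
def circ(s,d,P,z):
    p=np.array([onz(s,d,q,z)[:2] for q in P],np.float32)
    A=np.c_[2*p,np.ones(len(p))]; x=np.linalg.lstsq(A,(p**2).sum(1),rcond=None)[0]
    return x[:2], 2*np.sqrt(x[2]+x[:2]@x[:2])
E
python3 - <<'E'
from h import *; import pickle
s,d=pickle.load(open('w1.pkl','rb'))
im=d['image'].astype(int); print([tuple(im[194,u]) for u in range(246,262,1)]); print(tuple(im[240,350]),tuple(im[235,325]))
c,ax,P=rim(s,d,(284,194),'r1.png'); print(c,ax)
for z in(.08,.084,.088): print(z,circ(s,d,P,z))
E
```

```text
[(np.int64(169), np.int64(138), np.int64(96)), (np.int64(173), np.int64(142), np.int64(100)), (np.int64(172), np.int64(140), np.int64(99)), (np.int64(169), np.int64(137), np.int64(97)), (np.int64(156), np.int64(125), np.int64(88)), (np.int64(160), np.int64(150), np.int64(145)), (np.int64(170), np.int64(172), np.int64(180)), (np.int64(167), np.int64(170), np.int64(179)), (np.int64(137), np.int64(137), np.int64(145)), (np.int64(87), np.int64(89), np.int64(92)), (np.int64(127), np.int64(127), np.int64(132)), (np.int64(115), np.int64(117), np.int64(121)), (np.int64(113), np.int64(114), np.int64(121)), (np.int64(108), np.int64(109), np.int64(114)), (np.int64(104), np.int64(106), np.int64(111)), (np.int64(90), np.int64(93), np.int64(95))]
(np.int64(199), np.int64(200), np.int64(193)) (np.int64(127), np.int64(128), np.int64(123))
[285.24203873 195.19610977] (63.80156707763672, 64.64701843261719)
0.08 (array([0.46906717, 0.22946875]), np.float64(0.06351024129884635))
0.084 (array([0.46808218, 0.22984074]), np.float64(0.06267705789370258))
0.088 (array([0.46709722, 0.2302127 ]), np.float64(0.061843949179346276))
```

View pics/r1.png

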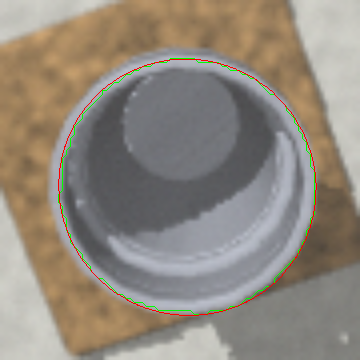

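The mask misses the rim's bright top-left edge. I'll lower the threshold.

```bash
sed -i 's/cv2.GaussianBlur(sat,(3,3),0)>6/cv2.GaussianBlur(sat,(3,3),0)>TH/; s/rr=(26,44)/TH=0/' h.py
python3 - <<'E'
from h import *; import pickle
s,d=pickle.load(open('w1.pkl','rb'))
for TH in(-2,0,2,4):
    c,ax,P=rim(s,d,(284,194),TH=TH); print(TH,c,ax,circ(s,d,P,.084),circ(s,d,P,.088))
E
```

```text
-2 [285.46183014 195.33246613] (64.5464859008789, 65.68708038330078) (array([0.46831679, 0.2299895 ]), np.float64(0.06355943947901008)) (array([0.4673286 , 0.23035961]), np.float64(0.06271447960362775))
0 [285.4274826  195.20566559] (64.43423461914062, 65.25148010253906) (array([0.46817793, 0.22999655]), np.float64(0.06328623889924058)) (array([0.46719164, 0.23036644]), np.float64(0.062445052777699746))
2 [285.37953186 195.17849731] (64.26329803466797, 65.08979034423828) (array([0.4681306 , 0.22996964]), np.float64(0.06311860161974912)) (array([0.46714495, 0.23033995]), np.float64(0.06227957423515011))
4 [285.30260086 195.17025375] (64.02057647705078, 64.7940673828125) (array([0.46808717, 0.22990884]), np.float64(0.06285184809171661)) (array([0.46710204, 0.23027999]), np.float64(0.062016460872041906))
```

Emit:
move_arm:
  deltas:
    - {"linear": [-0.56,-0.77,0],"turn": [0,0,0],"claw": 0}
    - {"linear": [-0.56,-0.77,0],"turn": [0,0,0],"claw": 0}
    - {"linear": [-0.56,-0.77,0],"turn": [0,0,0],"claw": 0}
    - {"linear": [-0.56,-0.77,0],"turn": [0,0,0],"claw": 0}
    - {"linear": [-0.56,-0.77,0],"turn": [0,0,0],"claw": 0}
    - {"linear": [-0.56,-0.77,0],"turn": [0,0,0],"claw": 0}
    - {"linear": [-0.56,-0.77,0],"turn": [0,0,0],"claw": 0}
    - {"linear": [-0.56,-0.77,0],"turn": [0,0,0],"claw": 0}
    - {"linear": [-0.56,-0.77,0],"turn": [0,0,0],"claw": 0}
    - {"linear": [-0.56,-0.77,0],"turn": [0,0,0],"claw": 0}
    - {"linear": [-0.56,-0.77,0],"turn": [0,0,0],"claw": 0}
    - {"linear": [-0.56,-0.77,0],"turn": [0,0,0],"claw": 0}
    - {"linear": [-0.56,-0.77,0],"turn": [0,0,0],"claw": 0}
    - {"linear": [0,0,0],"turn": [0,0,0],"claw": 0}
    - {"linear": [0,0,0],"turn": [0,0,0],"claw": 0}

```text
time: 3.15
position: [0.5462, -0.135, 0.2177]
tool_rot: [-0.641, -3.075, 0.0]
ft_force: [0.4, 0.9, -0.1]
grip_width: 1.001
```

```bash
python3 - <<'E'
from h import *
import pickle
s,d=grab('wrist','w2.png'); pickle.dump((s,d),open('w2.pkl','wb')); print(s['position'],s['tool_rot'],s['joint_positions'])
s1,d1=pickle.load(open('w1.pkl','rb'))
f=lambda d:cv2.resize(d['image'][144:244,235:335,::-1],(400,400),interpolation=cv2.INTER_CUBIC)
cv2.imwrite('pics/w2b.png',np.hstack([f(d1),f(d)]))
E
```

```text
[ 0.54615365 -0.13496745  0.21768314] [-6.41241341e-01 -3.07521644e+00  7.42327410e-05] [-0.32110922  0.14261006  0.57190774  1.69203113 -0.07922745  1.3303652
  1.42473498]
```

View pics/w2b.png

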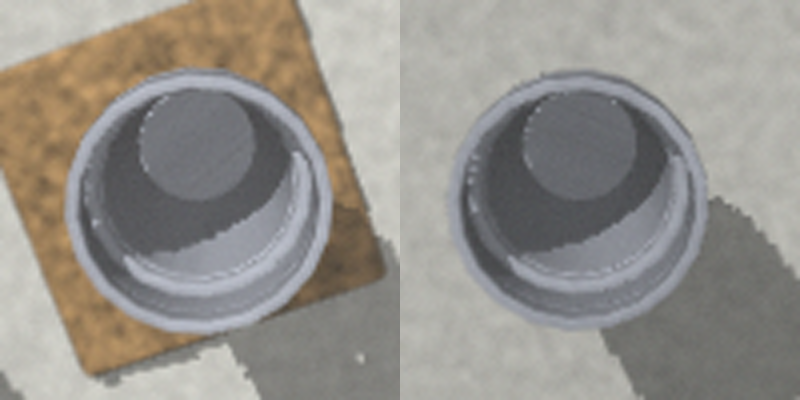

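Both rims are clear. cup_low is at px (284.4,193.7), 66.5 px across; cup_up is at px (279.1,193.6), about 64.8 px across.

```bash
python3 - <<'E'
from h import *; import pickle
t=np.linspace(0,2*np.pi,36,endpoint=False); U=np.c_[np.cos(t),np.sin(t)]
sa,a=grab('scene');sb,b=grab('side')
for f,c,dm,p,q in(('w1.pkl',(284.4,193.7),66.5,(340.1,260.6),(230.9,147.3)),('w2.pkl',(279.1,193.6),64.8,(230.9,182.4),(328.6,225.9))):
    s,d=pickle.load(open(f,'rb')); 
    for z in(.08,.084,.088): print(f,z,circ(s,d,np.array(c)+U*dm/2,z))
    print(tri([ray(sa,a,p),ray(sb,b,q),ray(s,d,c)]))
E
```

```text
w1.pkl 0.08 (array([0.46740498, 0.22928252]), np.float64(0.06565445193591586))
w1.pkl 0.084 (array([0.46644178, 0.22965701]), np.float64(0.06479319696078017))
w1.pkl 0.088 (array([0.46547858, 0.23003143]), np.float64(0.06393185302409271))
(array([0.4654746 , 0.22854578, 0.08387683]), [np.float64(0.0012427358390239677), np.float64(0.00036235251825728326), np.float64(0.0014217426779866344)])
w2.pkl 0.08 (array([ 0.54512548, -0.13648658]), np.float64(0.06386429828407637))
w2.pkl 0.084 (array([ 0.54419288, -0.13605164]), np.float64(0.06302533092882537))
w2.pkl 0.088 (array([ 0.54326026, -0.13561661]), np.float64(0.06218674912676014))
(array([ 0.5449338 , -0.13682594,  0.07944876]), [np.float64(0.0007913117953794937), np.float64(0.0014129366486753422), np.float64(0.0007385656062227185)])
```

Rim diameters and triangulation both put the rim tops at about 0.080 and 0.088–0.084 m. cup_up is at (0.545,-0.1365) and cup_low at (0.4655,0.2295). Going down on cup_up with the grip high enough to keep the fingertips above its shoulder.

Emit:
move_arm:
  deltas:
    - {"linear": [0,-0.06,0.6],"turn": [0,0,0],"claw": 0}
    - {"linear": [0,0,0.7],"turn": [0,0,0],"claw": 0}
    - {"linear": [0,0,0.7],"turn": [0,0,0],"claw": 0}
    - {"linear": [0,0,0.7],"turn": [0,0,0],"claw": 0}
    - {"linear": [0,0,0.7],"turn": [0,0,0],"claw": 0}
    - {"linear": [0,0,0.6],"turn": [0,0,0],"claw": 0}
    - {"linear": [0,0,0.3],"turn": [0,0,0],"claw": 0}
    - {"linear": [0,0,0.15],"turn": [0,0,0],"claw": 0}
    - {"linear": [0,0,0],"turn": [0,0,0],"claw": 0}
    - {"linear": [0,0,0],"turn": [0,0,0],"claw": 0}

```text
time: 4.13
position: [0.5459, -0.1359, 0.0852]
tool_rot: [0.638, 3.075, 0.001]
ft_force: [0.4, -0.8, 1.1]
grip_width: 1.0
```

Emit:
move_arm:
  deltas:
    - {"linear": [0.02,-0.03,0.07],"turn": [0,0,0],"claw": 0}
    - {"linear": [0,0,0],"turn": [0,0,0],"claw": 0.2}
    - {"linear": [0,0,0],"turn": [0,0,0],"claw": 1}
    - {"linear": [0,0,0],"turn": [0,0,0],"claw": 1}
    - {"linear": [0,0,0],"turn": [0,0,0],"claw": 1}
    - {"linear": [0,0,0],"turn": [0,0,0],"claw": 1}
    - {"linear": [0,0,0],"turn": [0,0,0],"claw": 1}
    - {"linear": [0,0,0],"turn": [0,0,0],"claw": 1}
  grip_force: 20

```text
time: 4.8
position: [0.5443, -0.137, 0.0823]
tool_rot: [0.639, 3.076, 0.0]
ft_force: [-0.6, -0.3, 0.1]
grip_width: 0.555
```

An opening of 0.555 is about 48 mm, which isn't the 64 mm rim. I'll look before doing anything else.

```bash
python3 - <<'E'
from h import *
s,a=grab('side'); s,b=grab('scene'); _,w=grab('wrist')
f=lambda d,u,v,k:cv2.resize(d['image'][v-40:v+40,u-35:u+35,::-1],(262,300),interpolation=cv2.INTER_CUBIC)
cv2.imwrite('pics/g1.png',np.hstack([f(a,328,225,0),f(b,231,180,0),cv2.resize(w['image'][130:420,140:420,::-1],(275,300))])); s=ctrl.get_state(); print(s['position'],s['grip_width'],s['ft_force'])
E
```

```text
[ 0.54432526 -0.1370206   0.08223557] 0.41946425350736904 [ 0.74568718 -0.55850724  0.14129249]
```

View pics/g1.png

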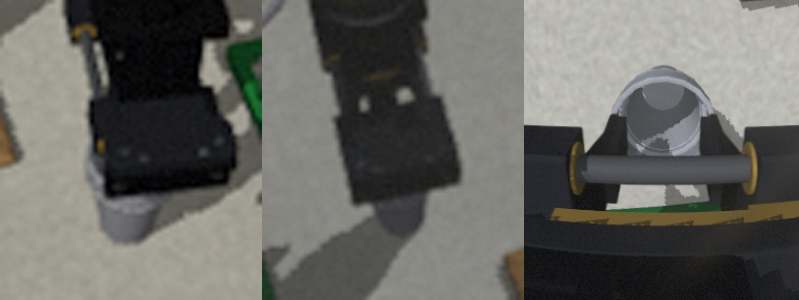

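```bash
python3 - <<'E'
from h import *
s,w=grab('wrist')
cv2.imwrite('pics/g2.png',cv2.resize(w['image'][180:320,190:375,::-1],(740,560),interpolation=cv2.INTER_CUBIC))
for uv in((282,254),(230,254),(334,254),(282,202.5)): print(onz(s,w,uv,.08))
R_=R.from_rotvec(s['tool_rot']).as_matrix()
print((onz(s,w,(282,254),.08)-s['position'])@R_,s['grip_width'])
E
```

```text
[ 0.54450804 -0.13637551  0.08      ]
[ 0.53278733 -0.16395614  0.08      ]
[ 0.55671465 -0.10897397  0.08      ]
[ 0.51646049 -0.12421197  0.08      ]
[8.94452671e-05 6.64476392e-04 2.23557406e-03] 0.41946425350736904
```

View pics/g2.png

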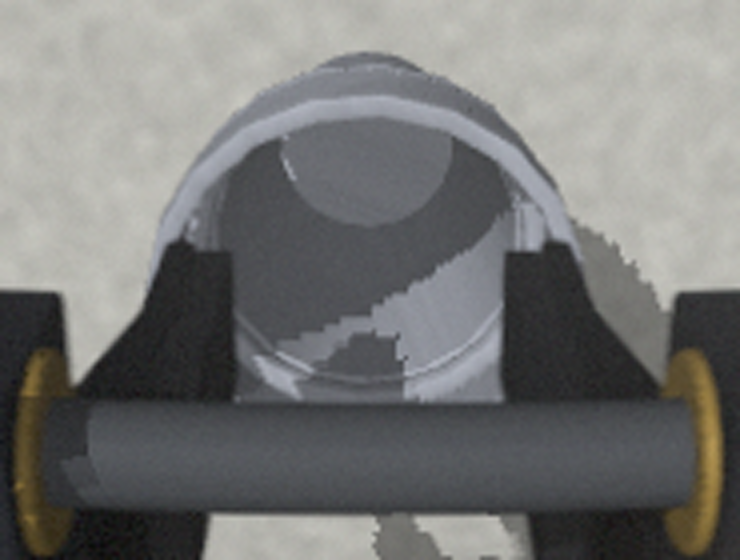

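The cup still stands centred between the jaws, but the finger tips appear to overlap the rim. They may be above it, so I'll check where the tips really are.

```bash
python3 - <<'E'
from h import *
print(ctrl.tcp_to_tips)
s,w=grab('wrist'); T=w['tool_from_camera']; K=w['K']
def proj(p):
    c=np.linalg.inv(T)@np.r_[p,1]; r=np.arctan2(np.hypot(c[0],c[1]),c[2]); k=r/np.hypot(c[0],c[1])
    return np.round([K[0,0]*c[0]*k+K[0,2],K[1,1]*c[1]*k+K[1,2]],1)
for z in(.022,.01,0,-.01,-.02,-.03): print(z,[proj([x,-g/2,z]) for x in(.0095,-.0095) for g in(.064,.0365)])
print(proj([0.032,0,.0022]),s['grip_width'])
E
```

```text
0.022
0.022 [array([229.5, 226.5]), array([251.4, 226.7]), array([231.2, 254.2]), array([252.4, 254.5])]
0.01 [array([226.5, 233.5]), array([249.6, 233.7]), array([228.4, 262.5]), array([250.8, 262.8])]
0 [array([223.7, 240. ]), array([248. , 240.2]), array([225.9, 270. ]), array([249.3, 270.4])]
-0.01 [array([220.7, 247.1]), array([246.2, 247.5]), array([223.1, 278.3]), array([247.7, 278.8])]
-0.02 [array([217.3, 255.1]), array([244.3, 255.5]), array([220.1, 287.4]), array([245.9, 288.1])]
-0.03 [array([213.5, 263.9]), array([242.1, 264.5]), array([216.9, 297.5]), array([244. , 298.3])]
[280.8 200.1] 0.36999210776618824
```

The fingers closed to 37 mm with no force while the cup stayed put. In the image the tips sit near tool z≈0, not 22 mm ahead. I'll reopen them above the rim and measure the tips.

Emit:
move_arm:
  deltas:
    - {"linear": [0,0,0],"turn": [0,0,0],"claw": 0}
    - {"linear": [0,0,0],"turn": [0,0,0],"claw": 0}
    - {"linear": [0,0,0],"turn": [0,0,0],"claw": 0}
    - {"linear": [0,0,0],"turn": [0,0,0],"claw": 0}
    - {"linear": [0,0,0],"turn": [0,0,0],"claw": 0}
    - {"linear": [0,0,0],"turn": [0,0,0],"claw": 0}
    - {"linear": [0,0,0],"turn": [0,0,0],"claw": 0}
    - {"linear": [0,0,0],"turn": [0,0,0],"claw": 0}
    - {"linear": [0,0,0],"turn": [0,0,0],"claw": 0}

```text
time: 5.8
position: [0.5443, -0.137, 0.0822]
tool_rot: [0.639, 3.076, 0.0]
ft_force: [0.3, -0.2, -0.3]
grip_width: 0.922
```

```bash
python3 - <<'E'
from h import *
s,w=grab('wrist','w3.png'); s2,b=grab('side'); s,c=grab('scene'); 
T=w['tool_from_camera']; K=w['K']; print(s['position'],s['grip_width'])
f=lambda d,u,v:cv2.resize(d['image'][v-35:v+35,u-35:u+35,::-1],(300,300),interpolation=cv2.INTER_CUBIC)
cv2.imwrite('pics/g3.png',np.vstack([np.hstack([f(b,328,225),f(c,231,185)]),cv2.resize(w['image'][190:330,140:420,::-1],(600,300))]))
def proj(p):
    c=np.linalg.inv(T)@np.r_[p,1]; r=np.arctan2(np.hypot(c[0],c[1]),c[2]); k=r/np.hypot(c[0],c[1])
    return np.round([K[0,0]*c[0]*k+K[0,2],K[1,1]*c[1]*k+K[1,2]],1)
for z in(.022,.01,0,-.01): print(z,[proj([x,-g/2,z]) for x in(.0095,-.0095) for g in(.087,.117)])
E
```

```text
[ 0.54432732 -0.13702362  0.08228172] 0.9666785433502388
0.022 [array([211.6, 226.4]), array([188.8, 226.2]), array([213.7, 253.9]), array([191.6, 253.4])]
0.01 [array([207.5, 233.3]), array([183.6, 233. ]), array([210.1, 262.1]), array([186.8, 261.4])]
0 [array([203.9, 239.7]), array([178.8, 239.2]), array([206.7, 269.5]), array([182.5, 268.7])]
-0.01 [array([199.8, 246.8]), array([173.6, 246.1]), array([203.1, 277.7]), array([177.8, 276.7])]
```

View pics/g3.png

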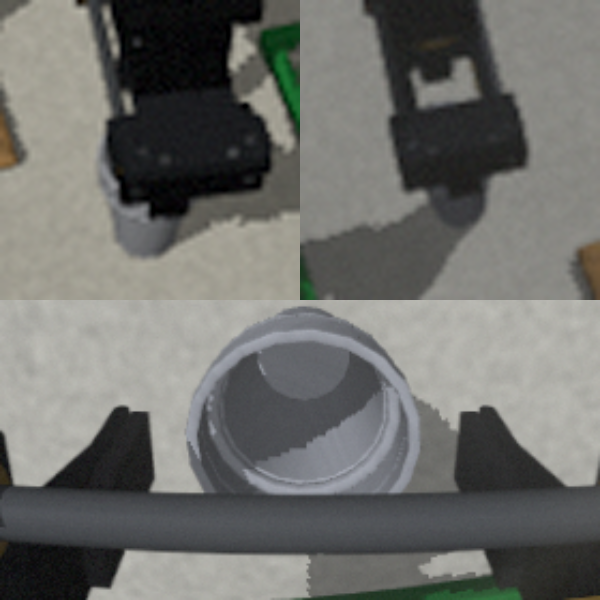

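```bash
python3 - <<'E'
from h import *
from scipy.optimize import lsq_linear
s=ctrl.get_state(); M=R.from_rotvec(s['tool_rot']).as_matrix()
_,b=grab('side'); _,c=grab('scene')
for nm,d,uv,sg in(('side',b,(332.5,240.2),-1),('scene',c,(196+155/4.286,150+207/4.286),1)):
    o,v=ray(s,d,uv)
    for g in(.042,.057):
        # ray meets plane tool y = sg*g
        n=M[:,1]; t=((s['position']-o)@n+sg*g)/(v@n); p=o+t*v
        print(nm,g,p,'tool',(p-s['position'])@M)
E
```

```text
side 0.042 [ 0.53058404 -0.17682037  0.07844763] tool [-0.0032478  -0.042       0.00382288]
side 0.057 [ 0.52042333 -0.18876339  0.10066499] tool [ 0.00131266 -0.057      -0.01839624]
scene 0.042 [ 0.56645249 -0.10081652  0.0627138 ] tool [-0.00586833  0.042       0.01956505]
scene 0.057 [ 0.57302014 -0.08731774  0.08552997] tool [-0.00651623  0.057      -0.00324961]
```

A closing stroke at TCP z=0.082 met nothing, so the tips are above the 0.080 rim. They stand about 20 mm higher than the text says, and the images agree. I'll go 17 mm lower and close again.

Emit:
move_arm:
  deltas:
    - {"linear": [0,0,0.2],"turn": [0,0,0],"claw": 0}
    - {"linear": [0,0,0.2],"turn": [0,0,0],"claw": 0}
    - {"linear": [0,0,0.17],"turn": [0,0,0],"claw": 0}
    - {"linear": [0,0,0],"turn": [0,0,0],"claw": 0}
    - {"linear": [0,0,0],"turn": [0,0,0],"claw": 1}
    - {"linear": [0,0,0],"turn": [0,0,0],"claw": 1}
    - {"linear": [0,0,0],"turn": [0,0,0],"claw": 1}
    - {"linear": [0,0,0],"turn": [0,0,0],"claw": 1}
    - {"linear": [0,0,0],"turn": [0,0,0],"claw": 1}
    - {"linear": [0,0,0],"turn": [0,0,0],"claw": 1}
  grip_force: 20

```text
time: 6.88
position: [0.5445, -0.1371, 0.0654]
tool_rot: [0.639, 3.075, 0.0]
ft_force: [-0.2, 0.6, 0.4]
grip_width: 0.734
```

The opening is 63.9 mm, so the rim is gripped. Lift and carry.

Emit:
move_arm:
  deltas:
    - {"linear": [0,0,-0.2],"turn": [0,0,0],"claw": 1}
    - {"linear": [0,0,-0.5],"turn": [0,0,0],"claw": 1}
    - {"linear": [0,0,-0.7],"turn": [0,0,0],"claw": 1}
    - {"linear": [0,0,-0.7],"turn": [0,0,0],"claw": 1}
    - {"linear": [0,0,-0.7],"turn": [0,0,0],"claw": 1}
    - {"linear": [0,0,-0.7],"turn": [0,0,0],"claw": 1}
    - {"linear": [0,0,-0.5],"turn": [0,0,0],"claw": 1}
    - {"linear": [0,0,-0.2],"turn": [0,0,0],"claw": 1}
    - {"linear": [0,0,0],"turn": [0,0,0],"claw": 1}
    - {"linear": [0,0,0],"turn": [0,0,0],"claw": 1}

```text
time: 7.72
position: [0.544, -0.1369, 0.1907]
tool_rot: [-0.639, -3.075, -0.0]
ft_force: [-0.2, 0.1, -1.4]
grip_width: 0.733
```

Emit:
move_arm:
  deltas:
    - {"linear": [0.3,0.4,0],"turn": [0,0,0],"claw": 1}
    - {"linear": [0.5,0.7,0],"turn": [0,0,0],"claw": 1}
    - {"linear": [0.5,0.7,0],"turn": [0,0,0],"claw": 1}
    - {"linear": [0.5,0.7,0],"turn": [0,0,0],"claw": 1}
    - {"linear": [0.5,0.7,0],"turn": [0,0,0],"claw": 1}
    - {"linear": [0.5,0.7,0],"turn": [0,0,0],"claw": 1}
    - {"linear": [0.5,0.7,0],"turn": [0,0,0],"claw": 1}
    - {"linear": [0.5,0.7,0],"turn": [0,0,0],"claw": 1}
    - {"linear": [0.5,0.7,0],"turn": [0,0,0],"claw": 1}
    - {"linear": [0.5,0.7,0],"turn": [0,0,0],"claw": 1}
    - {"linear": [0.5,0.7,0],"turn": [0,0,0],"claw": 1}
    - {"linear": [0.5,0.7,0],"turn": [0,0,0],"claw": 1}
    - {"linear": [0.5,0.7,0],"turn": [0,0,0],"claw": 1}
    - {"linear": [0.5,0.7,0],"turn": [0,0,0],"claw": 1}
    - {"linear": [0.4,0.6,0],"turn": [0,0,0],"claw": 1}
    - {"linear": [0,0,0],"turn": [0,0,0],"claw": 1}
    - {"linear": [0,0,0],"turn": [0,0,0],"claw": 1}
    - {"linear": [0,0,0],"turn": [0,0,0],"claw": 1}

```text
time: 9.22
position: [0.4665, 0.2258, 0.1898]
tool_rot: [-0.64, -3.074, 0.004]
ft_force: [-0.7, -0.4, -1.7]
grip_width: 0.73
```

```bash
python3 - <<'E'
from h import *
s,b=grab('side'); _,c=grab('scene'); _,w=grab('wrist'); s=ctrl.get_state()
np.set_printoptions(precision=4,suppress=True)
M=R.from_rotvec(s['tool_rot']).as_matrix(); print(s['position'],s['grip_width'],(np.array([.4655,.2295,0])-s['position'])@M,M)
f=lambda d,u,v:cv2.resize(d['image'][v-35:v+35,u-35:u+35,::-1],(300,300),interpolation=cv2.INTER_CUBIC)
cv2.imwrite('pics/n1.png',np.vstack([np.hstack([f(b,231,150),f(c,340,262)]),cv2.resize(w['image'][140:280,140:420,::-1],(600,300))]))
E
```

```text
[0.4671 0.2255 0.1907] 0.7323876142019723 [0.003  0.0032 0.1907] [[-0.9164  0.4004 -0.0006]
 [ 0.4004  0.9164 -0.0007]
 [ 0.0003 -0.0008 -1.    ]]
```

View pics/n1.png

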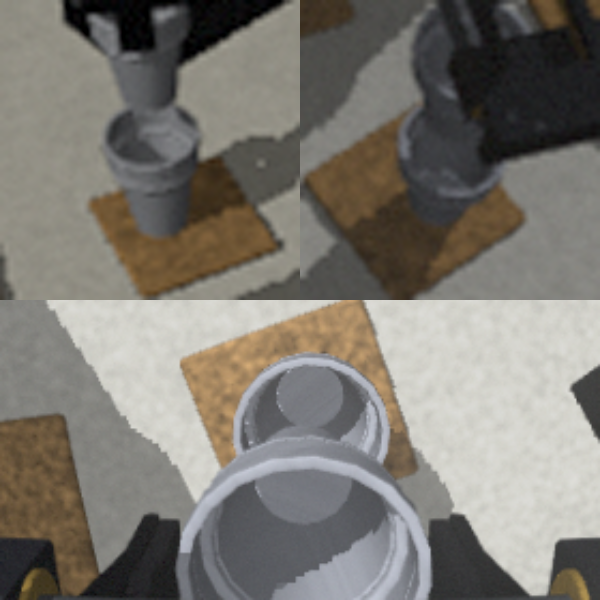

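Images show the held cup upright, and cup_low undisturbed and 3 mm off in tool x and y. Correct that, then descend partway.

Emit:
move_arm:
  deltas:
    - {"linear": [0.1,0.11,0],"turn": [0,0,0],"claw": 1}
    - {"linear": [0,0,0.3],"turn": [0,0,0],"claw": 1}
    - {"linear": [0,0,0.3],"turn": [0,0,0],"claw": 1}
    - {"linear": [0,0,0.3],"turn": [0,0,0],"claw": 1}
    - {"linear": [0,0,0.3],"turn": [0,0,0],"claw": 1}
    - {"linear": [0,0,0.3],"turn": [0,0,0],"claw": 1}
    - {"linear": [0,0,0.3],"turn": [0,0,0],"claw": 1}
    - {"linear": [0,0,0.2],"turn": [0,0,0],"claw": 1}
    - {"linear": [0,0,0],"turn": [0,0,0],"claw": 1}
    - {"linear": [0,0,0],"turn": [0,0,0],"claw": 1}

```text
time: 10.2
position: [0.4653, 0.2311, 0.1308]
tool_rot: [-0.639, -3.075, 0.001]
ft_force: [0.6, 0.6, -1.3]
grip_width: 0.736
```

Emit:
move_arm:
  deltas:
    - {"linear": [0,-0.03,0.2],"turn": [0,0,0],"claw": 1}
    - {"linear": [0,0,0.2],"turn": [0,0,0],"claw": 1}
    - {"linear": [0,0,0.2],"turn": [0,0,0],"claw": 1}
    - {"linear": [0,0,0.2],"turn": [0,0,0],"claw": 1}
    - {"linear": [0,0,0.15],"turn": [0,0,0],"claw": 1}
    - {"linear": [0,0,0],"turn": [0,0,0],"claw": 1}
    - {"linear": [0,0,0],"turn": [0,0,0],"claw": 1}

```text
time: 10.78
position: [0.4649, 0.2302, 0.1023]
tool_rot: [-0.639, -3.075, 0.001]
ft_force: [-0.3, -0.4, -1.0]
grip_width: 0.736
```

Emit:
move_arm:
  deltas:
    - {"linear": [0,0,0.05],"turn": [0,0,0],"claw": 1}
    - {"linear": [0,0,0.05],"turn": [0,0,0],"claw": 1}
    - {"linear": [0,0,0.04],"turn": [0,0,0],"claw": 1}
    - {"linear": [0,0,0],"turn": [0,0,0],"claw": 1}
    - {"linear": [0,0,0],"turn": [0,0,0],"claw": 1}

```text
time: 11.2
position: [0.4651, 0.2302, 0.0984]
tool_rot: [-0.639, -3.076, 0.0]
ft_force: [0.1, -0.5, -2.0]
grip_width: 0.732
```

Emit:
move_arm:
  deltas:
    - {"linear": [0,0,0.03],"turn": [0,0,0],"claw": 1}
    - {"linear": [0,0,0.02],"turn": [0,0,0],"claw": 1}
    - {"linear": [0,0,0],"turn": [0,0,0],"claw": 1}
    - {"linear": [0,0,0],"turn": [0,0,0],"claw": 1}

```text
time: 11.53
position: [0.4653, 0.2301, 0.0974]
tool_rot: [0.639, 3.075, 0.0]
ft_force: [-0.2, -2.0, 2.2]
grip_width: 0.732
```

It touched at TCP z=0.0974, exactly where fully home should be. Open and check the nest.

Emit:
move_arm:
  deltas:
    - {"linear": [0,0,0],"turn": [0,0,0],"claw": 0.2}
    - {"linear": [0,0,0],"turn": [0,0,0],"claw": 0.1}
    - {"linear": [0,0,0],"turn": [0,0,0],"claw": 0}
    - {"linear": [0,0,0],"turn": [0,0,0],"claw": 0}
    - {"linear": [0,0,0],"turn": [0,0,0],"claw": 0}
    - {"linear": [0,0,0],"turn": [0,0,0],"claw": 0}
    - {"linear": [0,0,0],"turn": [0,0,0],"claw": 0}

```text
time: 12.12
position: [0.4651, 0.2305, 0.0969]
tool_rot: [0.639, 3.076, 0.0]
ft_force: [-0.7, 0.6, 0.3]
grip_width: 0.994
```

```bash
python3 - <<'E'
from h import *
s,b=grab('side'); _,c=grab('scene'); _,w=grab('wrist'); s=ctrl.get_state()
M=R.from_rotvec(s['tool_rot']).as_matrix(); print(s['position'],s['grip_width'],s['ft_force'])
f=lambda d,u,v:cv2.resize(d['image'][v-35:v+35,u-35:u+35,::-1],(300,300),interpolation=cv2.INTER_CUBIC)
cv2.imwrite('pics/n2.png',np.vstack([np.hstack([f(b,231,150),f(c,340,262)]),cv2.resize(w['image'][160:300,140:420,::-1],(600,300))]))
T=w['tool_from_camera']; K=w['K']
def proj(p):
    p=(np.array(p)-s['position'])@M
    c=np.linalg.inv(T)@np.r_[p,1]; r=np.arctan2(np.hypot(c[0],c[1]),c[2]); k=r/np.hypot(c[0],c[1])
    return np.round((np.array([K[0,0]*c[0]*k+K[0,2],K[1,1]*c[1]*k+K[1,2]])-[140,160])*2.143,0)
C=s['position'].copy(); C[2]=.112
print('predicted up rim front/left/right in crop',[proj(C+M@np.array(v)) for v in([.032,0,0],[0,-.032,0],[0,.032,0],[.024,-.021,0],[.024,.021,0])])
C[2]=.088
print('low rim front',proj(C+M@np.array([.032,0,0])))
E
```

```text
[0.46514632 0.23036409 0.09696604] 0.9975739871231265 [-0.73765885 -0.39557594  0.52778884]
predicted up rim front/left/right in crop [array([302., 106.]), array([172., 230.]), array([431., 230.]), array([211., 139.]), array([392., 139.])]
low rim front [302.  79.]
```

View pics/n2.png

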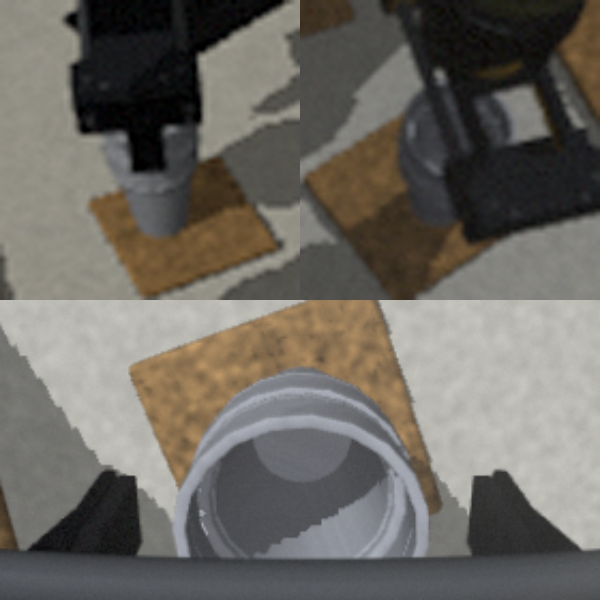

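The nest looks home and straight. Both rims show the same forward offset, which matches rim tops at 0.088 and 0.112 m, and they are centred between the open jaws. Go down to cup_low's rim and grip.

Emit:
move_arm:
  deltas:
    - {"linear": [-0.02,0,0.25],"turn": [0,0,0],"claw": 0}
    - {"linear": [0,0,0.25],"turn": [0,0,0],"claw": 0}
    - {"linear": [0,0,0.25],"turn": [0,0,0],"claw": 0}
    - {"linear": [0,0,0.12],"turn": [0,0,0],"claw": 0}
    - {"linear": [0,0,0],"turn": [0,0,0],"claw": 0}
    - {"linear": [0,0,0],"turn": [0,0,0],"claw": 0.2}
    - {"linear": [0,0,0],"turn": [0,0,0],"claw": 1}
    - {"linear": [0,0,0],"turn": [0,0,0],"claw": 1}
    - {"linear": [0,0,0],"turn": [0,0,0],"claw": 1}
    - {"linear": [0,0,0],"turn": [0,0,0],"claw": 1}
    - {"linear": [0,0,0],"turn": [0,0,0],"claw": 1}
    - {"linear": [0,0,0],"turn": [0,0,0],"claw": 1}
  grip_force: 30

```text
time: 13.27
position: [0.4658, 0.2301, 0.0712]
tool_rot: [0.639, 3.075, 0.0]
ft_force: [-0.7, -0.9, 1.2]
grip_width: 0.728
```

Emit:
move_arm:
  deltas:
    - {"linear": [0,0,-0.1],"turn": [0,0,0],"claw": 1}
    - {"linear": [0,0,-0.2],"turn": [0,0,0],"claw": 1}
    - {"linear": [0,0,-0.2],"turn": [0,0,0],"claw": 1}
    - {"linear": [0,0,-0.1],"turn": [0,0,0],"claw": 1}
    - {"linear": [0,0,0],"turn": [0,0,0],"claw": 1}
    - {"linear": [0,0,0],"turn": [0,0,0],"claw": 1}
    - {"linear": [0,0,0],"turn": [0,0,0],"claw": 1}

```text
time: 13.85
position: [0.4655, 0.2301, 0.0887]
tool_rot: [-0.639, -3.076, 0.0]
ft_force: [-0.4, 0.8, -2.5]
grip_width: 0.728
```

```bash
python3 - <<'E'
from h import *
f=[]
for i in range(4): cams.get_image('side'); f.append(ctrl.get_state()['ft_force'])
print(np.mean(f,0))
E
```

```text
[-0.10172687  0.11348818 -2.24730619]
```

The tool carries 2.25 N, the weight of both cups. Lift on to about 15 cm.

Emit:
move_arm:
  deltas:
    - {"linear": [0,0,-0.2],"turn": [0,0,0],"claw": 1}
    - {"linear": [0,0,-0.4],"turn": [0,0,0],"claw": 1}
    - {"linear": [0,0,-0.5],"turn": [0,0,0],"claw": 1}
    - {"linear": [0,0,-0.5],"turn": [0,0,0],"claw": 1}
    - {"linear": [0,0,-0.5],"turn": [0,0,0],"claw": 1}
    - {"linear": [0,0,-0.5],"turn": [0,0,0],"claw": 1}
    - {"linear": [0,0,-0.5],"turn": [0,0,0],"claw": 1}
    - {"linear": [0,0,-0.5],"turn": [0,0,0],"claw": 1}
    - {"linear": [0,0,-0.4],"turn": [0,0,0],"claw": 1}
    - {"linear": [0,0,-0.3],"turn": [0,0,0],"claw": 1}
    - {"linear": [0,0,-0.15],"turn": [0,0,0],"claw": 1}
    - {"linear": [0,0,0],"turn": [0,0,0],"claw": 1}
    - {"linear": [0,0,0],"turn": [0,0,0],"claw": 1}
    - {"linear": [0,0,0],"turn": [0,0,0],"claw": 1}
    - {"linear": [0,0,0],"turn": [0,0,0],"claw": 1}
    - {"linear": [0,0,0],"turn": [0,0,0],"claw": 1}
    - {"linear": [0,0,0],"turn": [0,0,0],"claw": 1}

```text
time: 15.47
position: [0.4654, 0.23, 0.2218]
tool_rot: [-0.639, -3.075, 0.001]
ft_force: [-0.4, 0.3, -2.5]
grip_width: 0.727
```

```bash
python3 - <<'E'
from h import *
s,b=grab('side'); _,c=grab('scene'); _,w=grab('wrist'); F=[]
for i in range(4): cams.get_image('side'); F.append(ctrl.get_state()['ft_force'])
s=ctrl.get_state(); M=R.from_rotvec(s['tool_rot']).as_matrix(); print(s['position'],s['grip_width'],np.mean(F,0),M[:,2],abs(s['qd']).max())
def f(d):
    T=np.linalg.inv(d['world_from_camera']); p=T@np.r_[s['position']-[0,0,.06],1]; q=d['K']@p[:3]; u,v=(q[:2]/q[2]).astype(int)
    u0,v0=max(u-40,0),max(v-40,0); return cv2.resize(d['image'][v0:v0+80,u0:u0+80,::-1],(300,300),interpolation=cv2.INTER_CUBIC)
cv2.imwrite('pics/z.png',np.vstack([np.hstack([f(b),f(c)]),cv2.resize(w['image'][140:280,140:420,::-1],(600,300))]))
for n,d in(('scene',c),('side',b)):
    hsv=cv2.cvtColor(d['image'],cv2.COLOR_RGB2HSV)
    for k,lo,hi,z in(('lid',(0,150,60),(6,255,255),.075),('abacus',(50,100,40),(80,255,255),.018)):
        m=cv2.inRange(hsv,lo,hi); q=max(cv2.findContours(m,0,2)[0],key=cv2.contourArea)
        r=cv2.minAreaRect(np.array([onz(s,d,t[0],z)[:2] for t in q],np.float32)); print(n,k,np.round(r[0],3))
E
```

```text
[0.46568938 0.23007123 0.22238877] 0.7232684221910399 [ 0.32376366 -0.10634337 -2.7361362 ] [ 1.03510819e-04  5.51956448e-05 -9.99999993e-01] 0.003193449605666985
scene lid [0.723 0.154]
scene abacus [ 0.719 -0.165]
side lid [0.722 0.147]
side abacus [ 0.714 -0.169]
```

View pics/z.png

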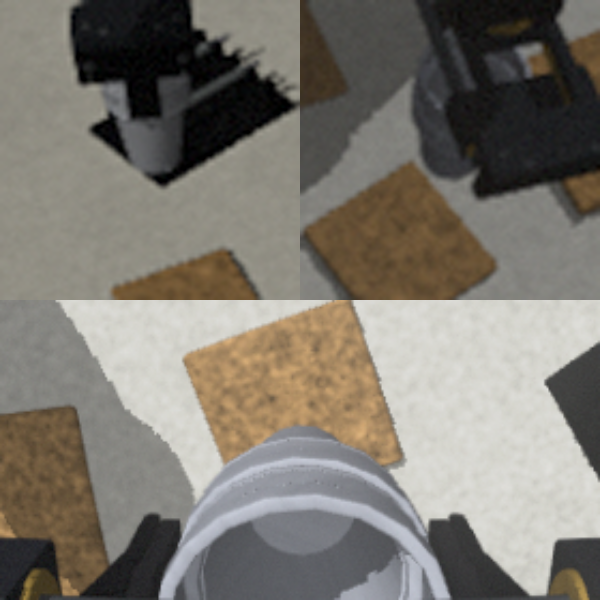

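```bash
python3 - <<'E'
from h import *
s,w=grab('wrist'); T=w['tool_from_camera']; K=w['K']
def proj(p):
    c=np.linalg.inv(T)@np.r_[p,1]; r=np.arctan2(np.hypot(c[0],c[1]),c[2]); k=r/np.hypot(c[0],c[1])
    return np.round((np.array([K[0,0]*c[0]*k+K[0,2],K[1,1]*c[1]*k+K[1,2]])-[140,140])*2.143)
for x in(.032,.03,.028): print(x,'up',proj([x,0,-.0408]),'low',proj([x,0,-.0168]),'foot',proj([x-.014,0,.0632]))
print('up sides',proj([0.01,-.0304,-.0408]),proj([.01,.0304,-.0408]),s['grip_width'])
E
```

```text
0.032 up [302. 188.] low [302. 151.] foot [302. 121.]
0.03 up [302. 198.] low [302. 160.] foot [302. 126.]
0.028 up [302. 208.] low [302. 168.] foot [302. 132.]
up sides [155. 287.] [448. 287.] 0.7232684221910399
```

The final view matches a level stack: foot row 126, low rim about 160 and up rim about 193, against predicted 126, 160 and 198 for a straight, upright, fully nested one. I'm handing it in.

```bash
python3 -c "
from bench import ctrl
s=ctrl.get_state();print(s['time'],s['position'],s['grip_width']);print(ctrl.close_job())"
```

```text
15.8667 [0.46569256 0.23012905 0.22242044] 0.7294906747910181
the job is handed in; nothing more can be done
None
```

I nested the desk cup fully into the cup on the smallest (98 mm) coaster, then gripped cup_low's rim and lifted the stack. It is held about 15 cm above the coaster, and I handed in at 15.9 s.

**Last checks:**
- **Hold:** The grip opening is about 63 mm, close to the 64 mm rim. The tool carried 2.2–2.7 N, which fits the weight of both cups.
- **Pose:** The tool points straight down to within 0.01° and the joints are at rest. In the wrist view the foot and both rims match a level, fully nested stack to within about 1 mm. I saw no tilt, but that view would not show less than 1–2°.
- **Bystanders:** The jar and abacus are within 3 mm of where they started. I didn't re-measure the pen rack or compass, but the arm never went near them.

**What disagreed:**
- **Fingertips:** They look about 20 mm shorter than the stated 22 mm ahead of the tool point. My first close on cup_up passed above its rim without touching it, so I reopened, went 17 mm lower and gripped properly.
- **Rim height:** Triangulation put cup_low's rim at 84 mm rather than the nominal 88 mm. The rim's apparent size and the contact height when nesting both supported 88 mm.

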